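# Zero and lock the angle dial of a microtome knife holder

## Task

Make the knife holder ready for storage: turn its angle dial so the pointer stands on the zero mark and let go, then swing the locking arm gently into the dial's notch until it snaps into its spring catch and stays there by itself. Don't force the arm once it has come up against its stop, and leave the jar, the slide box and the cassette standing where they are.

Things in the scene. Friction and masses are not known exactly. Their poses are not given: they have to be found in the camera images.
- knife_base: Heavy fixed white casting, 210 (x) x 310 (y) x 70 mm high; origin: centre of its underside. In its frame, on its flat top: dial axis at (0, 20) mm, arm hinge at (75, -36), steel catch block at x -45, y -64 to -42, up to 34 mm above the top; black blade holder at y 102 to 145, up to 57 mm above the top. Yaw within 0.35 rad of the world's.
- dial_grip (a point): On the dial's upright axis, mid height of its grip bar (118 mm above the bench). Dial: grey metal disc 90 mm across, top 104 mm above the bench, one V notch in its rim (22 mm wide at the mouth) across from the pointer. On it an upright black grip bar 46 mm long, 10 mm thick, from 104 to 132 mm above the bench, to be gripped across its thickness from above.
- dial_pointer (a point): Tip of the pointer, a thin ridge on the disc at one end of the grip bar, 45 mm from the dial's axis along the bar, 105 mm above the bench. The zero mark is the one long thick tick of the scale on the base, on the side of the blade holder (base's +y).
- dial (a joint): Dial angle, rad, counter-clockwise positive seen from above, range -0.7 to 3.0, no stop or click at zero. At 0 pointer and bar point along the base's +y at the zero mark and the notch faces -y to the arm. Starts at 1.8 to 2.7 (more than one grasp). Turns stiffly (0.05 N m), stays where left.
- lock_hinge (a point): On the upright hinge axis of the locking arm, fixed to the base, at mid height of the arm (97 mm above the bench). The arm is a level flat steel bar 12 mm wide, its top 102 mm above the bench. 75 mm from the hinge a 6 mm nose sticks out sideways, reaching 29 mm from the bar's centre line; it enters the dial's notch.
- lock_bar: The locking arm itself with nose and peg; origin on its hinge axis at the level of the base's top (70 mm above the bench), its -x axis runs along the arm to the peg, z up.
- lock_peg (a point): Centre of the top of the upright round peg (12 mm across, from 102 to 135 mm above the bench) at the free end of the locking arm, 145 mm from the hinge axis. Push this peg to swing the arm; it need not be grasped. The bar reaches 7 mm past the peg's centre.
- lock_arm (a joint): Arm angle, rad: 0 = arm along the base's -x from its hinge, positive = open, towards the base's -y; starts at 0.95 to 1.45. A light spring (0.15 N m) swings it open again to about 0.8 unless caught. Nearly closed it rides over a spring dome (about 6 N at the peg), snaps, and 2 mm on meets a solid stop anywhere from 0 to 0.18, elsewhere each time: feel for it. Caught, it rests 0.02 above the stop.
- jar: Amber glass jar with a cap, 60 mm across, 85 mm high, on the bench beyond the base (its +x side); origin at the centre of its underside. Not to be moved.
- slide_box: Grey plastic slide box 85 x 55 x 34 mm on the bench on the base's -y side; origin at the centre of its underside. Not to be moved.
- cassette: White tissue cassette 41 x 29 x 9 mm on the bench on the robot's side of the base; origin at the centre of its underside. Not to be moved.

How it is judged:
By the outcome, as a careful person would: the job done as asked, in the order asked, and still so for the second after the job is handed in, with the robot touching nothing.
It also fails if it takes over 64 s, if anything falls off the work surface, if the arm or the gripper's body presses on something with over 40 N, if the wrist force passes 120 N, or if a joint passes its speed limit or range.

## Robot

A 6-joint arm with a two-finger parallel gripper is mounted at the origin on the work surface. World frame = base frame: x ahead of the robot, y to its left, z up, the work surface at z = 0. Lengths are in m, angles in rad, forces in N, time in s.
With the tool pointing down it reaches from about 0.275 to 0.825 m from the base axis. Payload 4.9 kg.
Tool frame: the origin (TCP) lies midway between the tips of the shut fingers; the grasp point (between the pads) lies 19 mm behind it (bot.grip_depth is the distance from the TCP to the grasp point, in m); z points along the fingers, y is the line along which they close (so a half turn about z gives the same grasp; the last joint's range is limited). The gripper opens to 85 mm and grips with 20 to 120 N. Pads are 22 mm wide; open, the fingers measure 114 mm over their backs; the gripper's body (76 mm by 85 mm) begins 54 mm behind the grasp point. The pads swing forward as they close: fully open they stand 13 mm farther back than shut.
Start: joints at [1.125, 0.326, -0.193, 1.052, 0, 1.437], TCP at [0.169, 0.524, 0.231] pointing down, gripper open.
Joint ranges: [-2.65, 2.65], [-0.97, 1.79], [-1.3, 1.35], [-1.93, 2.1], [-1.47, 1.37], [-3.14, 3.14]. Speed limits (rad/s): [2.57, 2.57, 3.14, 3.14, 3.14, 3.14].

## Interface

Orientations are given as a unit quaternion [w, x, y, z].
In Python, from cell import bot gives the robot as it stands. Calls block until the motion is done:
- bot.move_pose(position, orientation): joint-space move of the TCP to a pose.
- bot.move_linear(position, speed=0.15, rotation=None, until_force=None): straight line of the TCP; rotation=None keeps the orientation; speed is the mean speed in m/s. With until_force (N) it stops when the force on the tool has changed by that much, and returns True; else False.
- bot.goto_joints(angles): joint-space move.
- bot.set_gripper(opening, grasp_force=None): opening from 0.0 (shut) to 1.0 (fully open); grasp_force is the grip in N (None keeps the last); returns when the fingers have stopped.
- bot.wait(seconds).
- bot.solve_ik(position, orientation): joint angles nearest the present ones, or None.
- bot.camera(name): name is "scene" or "side" or "wrist"; returns the picture (384x512x3 uint8, red, green, blue); there is no depth.
- bot.calibration(name): a dict with "mtx" (3x3 intrinsics, pixels), "k1" (the pictures are not rectified: a ray, as slopes to the right and down, at radius r is drawn at 1 + k1 r^2 times it, then the intrinsics apply), "extrinsics" (4x4, takes a point from world to camera coordinates); the wrist camera has in their place "hand_eye" (4x4, takes a point from camera to tool coordinates, whose origin is the TCP and whose axes are the flange's). Camera axes: x right, y down, z forward; pixel columns grow to the right and rows downward; lengths in m; the calibration is good to about 2 mm. A picture is of the moment at which its call begins: read the wrist's pose just before it. calibration takes no time and is no camera call.
A pose or a line that the arm cannot do raises bot.PlanningError and nothing moves.
- bot.close_job(): hands the job in; it is judged then, once.
Trained networks look in the newest picture that a camera, given by its name, has taken for a name from the list of things; names that differ only in an ending like _2 or _b are one class to them, and where a whole thing is asked for, a point or a joint stands for the part that bears it (a point fixed in the world has none). Each returns a list of dicts, best first, with "confidence" (0 to 1); they miss things now and then, are a little off and sometimes report something else, mostly with a low value. They report only what shows in the picture. A call takes as long as a camera call.
- bot.search_frame(camera, thing): "bbox" ([left, top, width, height] in pixels, round what is visible of it).
Readings, each from a call of its own:
- bot.read_clock(): time.
- bot.read_joint_positions(): joint angles.
- bot.read_joint_vel(): joint speeds.
- bot.read_joint_efforts(): joint torques, N m.
- bot.read_position(): TCP position.
- bot.read_tool_rot(): TCP orientation.
- bot.read_ft_force(): force on the tool from outside, world axes, zero at the start.
- bot.read_moment(): the same for the moment, N m.
- bot.read_gripper_width(): opening from 0.0 (shut) to 1.0 (fully open).
- bot.read_finger_force(): force on a finger pad.
Only numpy, scipy, OpenCV 4.12 (cv2) and the standard library are available. Lean on these libraries where they do the work, as an engineer would, in place of code of your own. Each camera call takes 0.05 s, during which the arm holds its last target. There are 200 camera calls.

## Working session

There is one attempt and no reset: what is moved stays moved. The work goes in short steps, each a Python script; the robot and the scene stay as the last script left them, time stands still between calls to the robot, and variables do not carry over. Pictures are saved under pics/ and viewed, at most 10 in all, crops included, and the job is handed in when it is done.

```bash
ls; mkdir -p pics
python3 - <<'E'
from cell import bot
import cv2,numpy as np
ims=[]
for c in ["scene","side","wrist"]:
    im=bot.camera(c); cv2.imwrite(f"pics/{c}0.png",im[:,:,::-1])
    for t in ["knife_base","dial_grip","dial_pointer","lock_hinge","lock_peg","lock_bar","dial","jar","slide_box","cassette"]:
        r=bot.search_frame(c,t)
        print(c,t,[(np.round(d["bbox"]).tolist(),round(d["confidence"],2)) for d in r[:2]])
    k=bot.calibration(c); print({a:np.round(b,3).tolist() for a,b in k.items()})
print(bot.read_position(),bot.read_tool_rot(),bot.read_clock())
a=[cv2.imread(f"pics/{c}0.png") for c in ["scene","side"]]
cv2.imwrite("pics/both0.png",cv2.resize(np.vstack(a),(400,600)))
E
```

```text
pics
scene knife_base [([207.0, 173.0, 144.0, 96.0], 0.71)]
scene dial_grip [([276.0, 189.0, 39.0, 39.0], 0.97), ([317.0, 272.0, 34.0, 38.0], 0.74)]
scene dial_pointer [([270.0, 191.0, 45.0, 36.0], 0.86)]
scene lock_hinge [([204.0, 170.0, 145.0, 102.0], 0.72)]
scene lock_peg []
scene lock_bar [([206.0, 193.0, 58.0, 44.0], 0.72), ([338.0, 182.0, 12.0, 8.0], 0.64)]
scene dial [([274.0, 191.0, 40.0, 35.0], 0.86)]
scene jar [([313.0, 269.0, 36.0, 40.0], 0.89)]
scene slide_box [([185.0, 180.0, 22.0, 31.0], 0.66)]
scene cassette []
{'mtx': [[379.524, 0.0, 254.228], [0.0, 379.524, 191.448], [0.0, 0.0, 1.0]], 'k1': -0.116, 'extrinsics': [[-0.47, 0.883, 0.002, 0.284], [0.697, 0.373, -0.612, -0.322], [-0.541, -0.286, -0.791, 1.267], [0.0, 0.0, 0.0, 1.0]]}
side knife_base [([146.0, 148.0, 156.0, 180.0], 0.92)]
side dial_grip [([207.0, 202.0, 51.0, 39.0], 0.74)]
side dial_pointer [([207.0, 202.0, 51.0, 40.0], 0.58)]
side lock_hinge [([151.0, 152.0, 153.0, 177.0], 0.92), ([266.0, 175.0, 38.0, 15.0], 0.42)]
side lock_peg [([198.0, 149.0, 53.0, 52.0], 0.91)]
side lock_bar [([203.0, 150.0, 47.0, 54.
[... 400 characters left out ...]
.835, 0.248], [0.412, -0.726, -0.55, 0.511], [0.0, 0.0, 0.0, 1.0]]}
wrist knife_base [([89.0, 370.0, 25.0, 14.0], 0.48)]
wrist dial_grip []
wrist dial_pointer []
wrist lock_hinge [([83.0, 372.0, 31.0, 12.0], 0.48)]
wrist lock_peg []
wrist lock_bar []
wrist dial [([79.0, 346.0, 15.0, 15.0], 0.35)]
wrist jar []
wrist slide_box []
wrist cassette [([80.0, 345.0, 14.0, 17.0], 0.62)]
{'mtx': [[282.984, 0.0, 256.616], [0.0, 282.984, 192.637], [0.0, 0.0, 1.0]], 'k1': -0.069, 'hand_eye': [[0.0, -0.965, -0.264, 0.066], [1.0, 0.0, 0.001, 0.0], [-0.001, -0.264, 0.965, -0.144], [0.0, 0.0, 0.0, 1.0]]}
[0.16870686 0.52347944 0.23125744] [-2.10403060e-05  1.55273714e-01  9.87871486e-01 -2.90774008e-05] 1.65
```

View pics/both0.png

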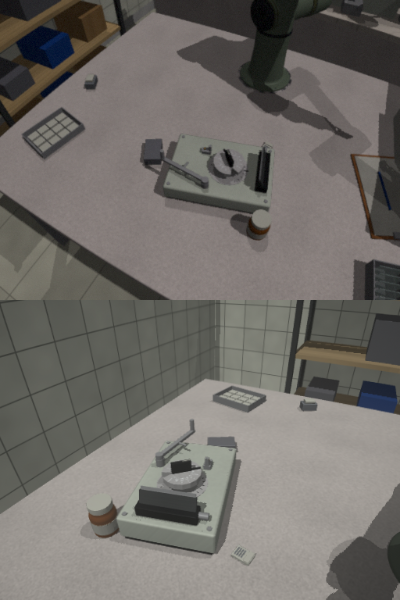

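```bash
cat > h.py <<'E'
from cell import bot
import cv2,numpy as np
from scipy.optimize import least_squares
from scipy.spatial.transform import Rotation as R
def down(yaw):  # tool z down; tool y axis at angle yaw (world), x = y cross z
    y=np.array([np.cos(yaw),np.sin(yaw),0]);z=np.array([0,0,-1.]);x=np.cross(y,z)
    q=R.from_matrix(np.c_[x,y,z]).as_quat(); return q[[3,0,1,2]]
def ext(cam):
    c=bot.calibration(cam)
    if cam!="wrist": return np.array(c["extrinsics"])
    q=np.array(bot.read_tool_rot());T=np.eye(4);T[:3,:3]=R.from_quat(q[[1,2,3,0]]).as_matrix();T[:3,3]=bot.read_position()
    return np.linalg.inv(T@np.array(c["hand_eye"]))
def proj(cam,P,E):
    c=bot.calibration(cam);P=np.atleast_2d(P);p=P@E[:3,:3].T+E[:3,3];s=p[:,:2]/p[:,2:]
    s=s*(1+c["k1"]*(s**2).sum(1,keepdims=True));m=np.array(c["mtx"]);return s@m[:2,:2].T+m[:2,2]
def tri(obs): # [(cam,uv,E)]
    f=lambda P:np.concatenate([proj(c,P,E)[0]-uv for c,uv,E in obs])
    r=least_squares(f,[.4,.3,.1]);return r.x,r.fun
def onplane(cam,uv,E,z):
    r=least_squares(lambda p:proj(cam,[p[0],p[1],z],E)[0]-uv,[.4,.3]);return r.x
E
python3 - <<'E'
from h import *
S,D=ext("scene"),ext("side")
ctr=lambda b:np.array([b[0]+b[2]/2,b[1]+b[3]/2])
print("dial",tri([("scene",ctr([274,191,40,35]),S),("side",ctr([206,203,51,42]),D)]))
print("jar",tri([("scene",ctr([313,269,36,40]),S),("side",ctr([112,245,38,59]),D)]))
a=[cv2.resize(cv2.imread("pics/scene0.png")[150:320,170:370],(800,680)),]
b=cv2.imread("pics/side0.png")[140:345,100:330]
cv2.imwrite("pics/c0.png",np.hstack([cv2.resize(a[0],(400,340)),cv2.resize(b,(400,340))]))
E
```

```text
dial (array([0.55934865, 0.07876066, 0.09522899]), array([ 0.13796532,  0.25321112,  0.16865617, -0.14748972]))
jar (array([0.67714207, 0.22423583, 0.04184238]), array([-0.21284238, -0.24130229, -0.20805077,  0.13825331]))
```

View pics/c0.png

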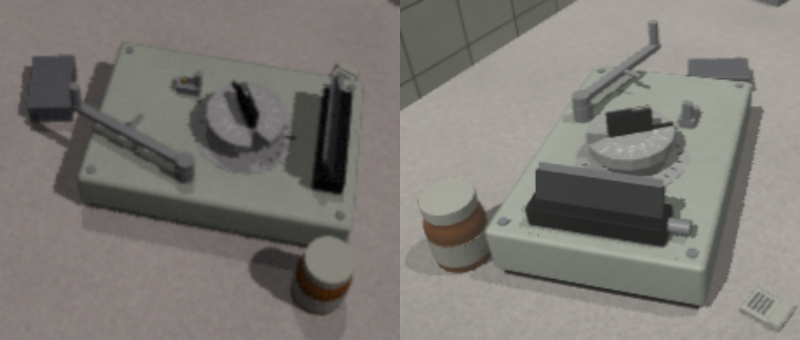

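Run:
```python
from h import *
ims=[]
np.set_printoptions(precision=4,suppress=True)
for i,p in enumerate([[.545,.11,.27],[.565,.02,.24]]):
    bot.move_pose(p,down(np.pi/2)); E=ext("wrist"); np.save(f"E{i}.npy",E)
    im=bot.camera("wrist"); cv2.imwrite(f"pics/w{i}.png",im[:,:,::-1]); ims.append(im[:,:,::-1])
    for t in ["knife_base","dial_grip","dial_pointer","lock_hinge","lock_peg","lock_bar","dial","slide_box","cassette"]:
        r=bot.search_frame("wrist",t)
        print(i,t,[(np.round(d["bbox"],1).tolist(),round(d["confidence"],2)) for d in r[:2]])
print(bot.read_joint_positions(),bot.read_clock())
```

```text
0 knife_base [([69.4, 68.5, 273.1, 204.2], 0.77)]
0 dial_grip [([185.1, 150.1, 80.4, 81.7], 0.79), ([269.1, 19.4, 26.2, 35.1], 0.36)]
0 dial_pointer [([186.8, 149.6, 79.4, 77.4], 0.58)]
0 lock_hinge [([63.2, 68.7, 285.5, 208.3], 0.91)]
0 lock_peg [([65.8, 234.6, 141.1, 33.6], 0.65), ([308.7, 234.7, 39.4, 53.1], 0.55)]
0 lock_bar [([67.2, 232.2, 141.8, 34.1], 0.75)]
0 dial [([184.6, 150.8, 79.5, 79.6], 0.83), ([25.0, 158.9, 71.3, 67.8], 0.34)]
0 slide_box []
0 cassette [([269.5, 21.1, 23.8, 35.5], 0.69)]
1 knife_base [([134.1, 43.5, 292.8, 241.0], 0.9)]
1 dial_grip [([266.3, 133.9, 89.2, 90.8], 0.66)]
1 dial_pointer [([266.3, 129.7, 91.2, 90.5], 0.88)]
1 lock_hinge [([130.6, 46.7, 301.2, 243.5], 0.74), ([268.1, 132.5, 88.9, 88.0], 0.29)]
1 lock_peg [([143.3, 228.3, 143.8, 39.2], 0.84)]
1 lock_bar [([142.9, 224.3, 142.4, 41.5], 0.88), ([66.4, 146.8, 80.2, 73.0], 0.71)]
1 dial [([269.3, 133.2, 90.0, 90.7], 0.79)]
1 slide_box [([66.8, 147.8, 79.0, 73.4], 0.8)]
1 cassette [([344.1, 1.1, 30.9, 34.3], 0.73)]
[-0.0943  0.3489 -0.1365  1.0851  0.     -0.0952] 5.1417
```

View pics/w0.png

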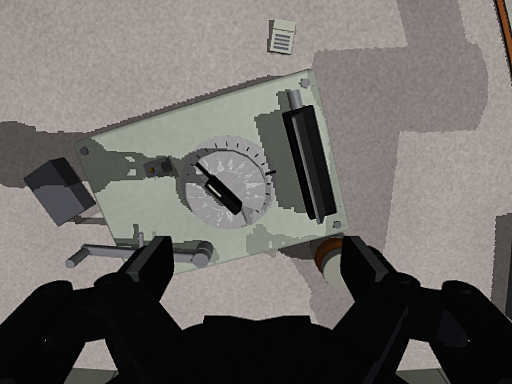

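View pics/w1.png

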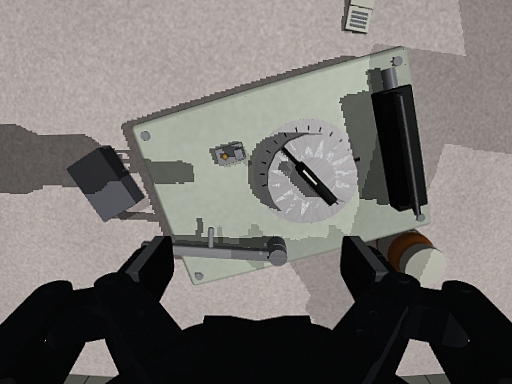

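```bash
cat >> h.py <<'E'
def rz(a): return R.from_euler("z",a).as_matrix()
def model(q):
    bx,by,yaw,d,a=q; B=lambda p:np.array([bx,by,0])+rz(yaw)@np.array(p,float)
    tip=[-.045*np.sin(d),.02+.045*np.cos(d),.105]
    h=np.array([.075,-.036,.102]); peg=h+np.array([-.145*np.cos(a),-.145*np.sin(a),.033])
    return dict(dial=B([0,.02,.104]),tip=B(tip),hinge=B(h),peg=B(peg),
      c0=B([-.105,-.155,.07]),c1=B([-.105,.155,.07]),c2=B([.105,.155,.07]),c3=B([.105,-.155,.07]))
E
python3 - <<'E'
from h import *
np.set_printoptions(precision=4,suppress=True)
E=[np.load("E0.npy"),np.load("E1.npy")]
O=[dict(dial=(225.5,189),tip=(197,165),hinge=(202,250),peg=(71,263),c0=(77,140),c1=(312,69)),
   dict(dial=(313,178),tip=(283,149),hinge=(278,251),peg=(148,246),c0=(134,123),c1=(405,47),c2=(431,221),c3=(193,285))]
def f(q):
    m=model(q);return np.concatenate([proj("wrist",m[k],E[i])[0]-uv for i in (0,1) for k,uv in O[i].items()])
r=least_squares(f,[.56,.06,.27,2.1,1.2],loss="soft_l1")
print(r.x);F=f(r.x);n=0
for i in (0,1):
    for k in O[i]: print(i,k,F[2*n:2*n+2]);n+=1
np.save("q.npy",r.x)
for k in ("dial","tip","peg","hinge"): print(k,model(r.x)[k], "tri", tri([("wrist",O[i][k],E[i]) for i in (0,1)])[0])
E
```

```text
[0.5655 0.059  0.2693 2.1457 1.1265]
0 dial [2.0038 0.7094]
0 tip [-0.6011 -1.2251]
0 hinge [-0.0431  7.9037]
0 peg [ -1.1203 -13.0392]
0 c0 [-5.6594  0.0114]
0 c1 [ 5.3286 -2.859 ]
1 dial [1.484  0.1736]
1 tip [-0.9001 -0.3204]
1 hinge [1.1174 4.1506]
1 peg [-11.9812   1.4565]
1 c0 [-3.3536  0.3374]
1 c1 [ 5.2776 -3.7214]
1 c2 [2.6237 3.5099]
1 c3 [-0.3961  0.8778]
dial [0.5602 0.0783 0.104 ] tri [0.5593 0.0763 0.106 ]
tip [0.5303 0.0447 0.105 ] tri [0.5309 0.0455 0.1065]
peg [ 0.6222 -0.0985  0.135 ] tri [ 0.6089 -0.0713  0.1716]
hinge [0.6474 0.0443 0.102 ] tri [0.6434 0.0434 0.0949]
```

Run:
```python
from h import *
np.set_printoptions(precision=3,suppress=True)
y0=3.985-np.pi/2
bot.set_gripper(0.45)
bot.move_pose([.56,.078,.17],down(y0)); print(bot.read_joint_positions())
print(bot.move_linear([.56,.078,.109],speed=.06,until_force=6),bot.read_position(),bot.read_ft_force())
bot.set_gripper(0,grasp_force=30); print("grip",bot.read_ft_force(),bot.read_moment(),bot.read_gripper_width(),bot.read_finger_force(),bot.read_position())
j=np.array(bot.read_joint_positions())
for k in range(1,5):
    t=j.copy();t[5]+=2.0*k/4;bot.goto_joints(t);print(bot.read_ft_force(),bot.read_moment())
print(bot.read_joint_positions(),bot.read_clock())
```

```text
[ 0.008  0.401 -0.245  0.924 -0.    -0.834]
False [0.56  0.078 0.109] [-1.254 -0.29  -0.383]
grip [ 4.091 -3.418 -1.186] [-0.48  -0.791  0.047] 0.109572909913992 34.46445822715759 [0.562 0.077 0.11 ]
[ 4.174 -4.204 -3.121] [-0.582 -0.572 -0.058]
[ 4.526 -7.473 -3.625] [-1.226 -0.629 -0.057]
[ 2.633 -8.956 -2.745] [-1.78  -0.478 -0.056]
[  0.199 -12.832   0.903] [-2.137 -0.007 -0.061]
[ 0.005  0.463 -0.321  0.785 -0.009  1.162] 10.1333
```

Run:
```python
from h import *
bot.set_gripper(0.45); p=np.array(bot.read_position());print(p,bot.read_ft_force())
bot.move_linear([p[0],p[1],.17],speed=.1)
bot.move_pose([.545,.088,.165],down(np.pi/2+.27)); E=ext("wrist");np.save("E2.npy",E)
im=bot.camera("wrist");cv2.imwrite("pics/w2.png",im[:,:,::-1])
c=proj("wrist",[.56,.078,.104],E)[0];print(c,bot.read_clock())
x0,y0=int(c[0])-80,max(int(c[1])-75,0)
print(x0,y0);cv2.imwrite("pics/w2c.png",cv2.resize(im[y0:y0+150,x0:x0+200,::-1],None,fx=4,fy=4,interpolation=cv2.INTER_CUBIC))
```

```text
[0.56160288 0.07763026 0.10968525] [0.19716837 1.06389772 0.16894101]
[238.71896332 220.02038788] 12.6
158 145
```

View pics/w2c.png

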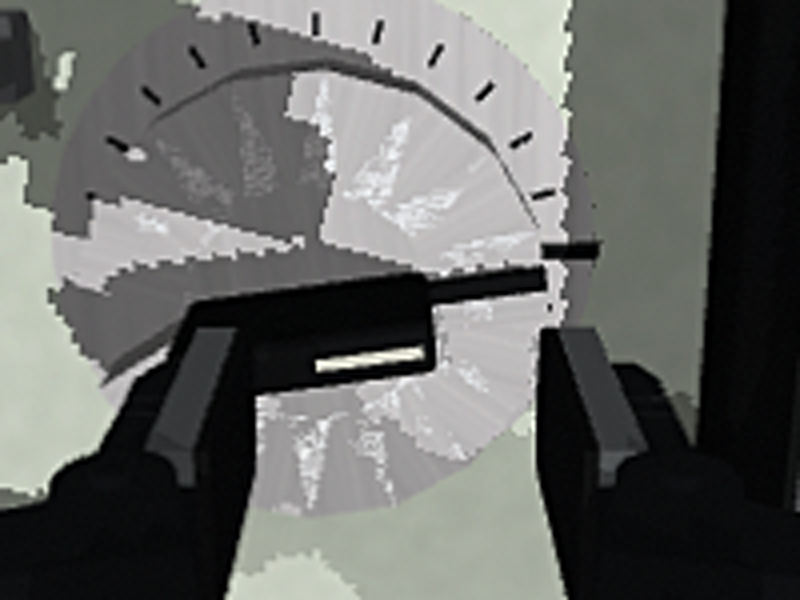

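```bash
cat > m.py <<'E'
from h import *
np.set_printoptions(precision=4,suppress=True)
E=np.load("E2.npy");px=lambda p:np.array([158,145])+(np.array(p,float)+.5)/4-.5
T=[px(p) for p in [(543,194),(521,140),(485,91),(436,55),(378,31),(316,24),(253,34),(196,56),(151,96),(118,145)]]
for z in (.070,.072):
    W=np.array([onplane("wrist",t,E,z) for t in T]);n=np.arange(1,11)
    def f(q): a=q[2]+n*q[3]+np.pi/2; return np.concatenate([q[0]+q[4]*np.cos(a)-W[:,0],q[1]+q[4]*np.sin(a)-W[:,1]])
    r=least_squares(f,[.56,.078,.27,.26,.05]);c=r.x[:2]
    print(z,"c,yaw,step,r",r.x,"rms mm",1e3*np.sqrt((r.fun**2).mean()))
    zi,zo=[onplane("wrist",px(p),E,z) for p in [(543,250),(600,248)]]
    ang=lambda v:np.arctan2(v[1],v[0])-np.pi/2
    print("zero tick: from centre",ang(zi-c),ang(zo-c),"dir",ang(zo-zi),"radii",np.linalg.norm(zi-c),np.linalg.norm(zo-c))
t0,t1=[onplane("wrist",px(p),E,.105) for p in [(430,293),(546,280)]]
print("pointer dir",ang(t1-t0),"from centre",ang(t1-c),np.linalg.norm(t1-c))
s0,s1=[onplane("wrist",px(p),E,.132) for p in [(316,366),(424,352)]];print("slot",ang(s1-s0))
e0,e1=[onplane("wrist",px(p),E,.132) for p in [(255,391),(434,368)]];print("bar edge",ang(e1-e0))
E
python3 m.py
```

```text
0.07 c,yaw,step,r [0.5615 0.0758 0.2672 0.2642 0.0503] rms mm 0.13407890790928487
zero tick: from centre 0.27257453682492017 0.27923567855569087 dir 0.30495516198868255 radii 0.049069192604661985 0.061773738476776134
0.072 c,yaw,step,r [0.5609 0.0758 0.2672 0.2642 0.0499] rms mm 0.1329567507078286
zero tick: from centre 0.2725745381709006 0.2792356796243598 dir 0.30495516198867856 radii 0.0486585139369044 0.06125673064952577
pointer dir 0.3869109872888954 from centre 0.3801055972399836 0.045168276488678036
slot 0.4090833453788256
bar edge 0.40913976705677935
```

Run:
```python
from h import *
np.set_printoptions(precision=4,suppress=True)
yaw=lambda:(lambda q:(lambda y:np.arctan2(y[1],y[0]))(R.from_quat(q[[1,2,3,0]]).as_matrix()[:,1]))(np.array(bot.read_tool_rot()))
c=[.5613,.0765]
bot.move_linear([.545,.088,.19],speed=.15)
bot.move_pose([*c,.17],down(.405))
print(bot.move_linear([*c,.109],speed=.07,until_force=6))
bot.set_gripper(0,grasp_force=30); print(bot.read_position(),yaw(),bot.read_ft_force(),bot.read_moment())
j=np.array(bot.read_joint_positions());j[5]+=yaw()-.274;bot.goto_joints(j)
print(yaw(),bot.read_ft_force(),bot.read_moment())
bot.set_gripper(0.45);print(yaw())
p=np.array(bot.read_position());bot.move_linear([p[0],p[1],.17],speed=.1)
bot.move_pose([.545,.088,.185],down(np.pi/2+.27)); E=ext("wrist");np.save("E3.npy",E)
im=bot.camera("wrist");cv2.imwrite("pics/w3.png",im[:,:,::-1])
k=proj("wrist",[*c,.104],E)[0];x0,y0=int(k[0])-70,int(k[1])-65
print(x0,y0,bot.read_clock());cv2.imwrite("pics/w3c.png",cv2.resize(im[y0:y0+120,x0:x0+160,::-1],None,fx=5,fy=5,interpolation=cv2.INTER_CUBIC))
```

```text
False
[0.5603 0.0759 0.1096] 0.40487305713370236 [-5.2698 -2.1347  5.4186] [-0.3876  0.8268  0.0294]
0.2769691816767273 [ 0.2804 -0.313  -0.5055] [-0.0213 -0.1217 -0.0042]
0.27457765598832423
168 147 18.4
```

View pics/w3c.png

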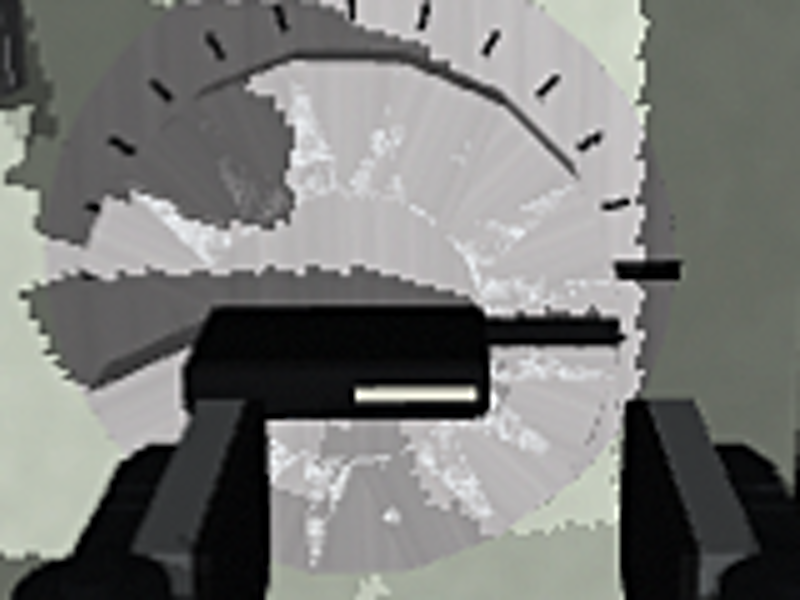

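Run:
```python
from h import *
np.set_printoptions(precision=4,suppress=True)
bot.set_gripper(0)
bot.move_pose([.66,-.06,.22],down(np.pi/2)); E=ext("wrist");np.save("E4.npy",E)
im=bot.camera("wrist");o=im[:,:,::-1].copy()
h=np.array([.6482,.0422,.135]);print(proj("wrist",[h-[0,0,.033]],E))
for a in np.arange(.9,1.5,.1):
    p=h+.145*rz(.272)@[-np.cos(a),-np.sin(a),0]; u=proj("wrist",p,E)[0]; print(round(a,2),p,u)
E0=np.load("E0.npy");print("peg w0",onplane("wrist",(71,263),E0,.135), bot.read_clock(),bot.read_joint_positions())
cv2.imwrite("pics/w4.png",cv2.resize(o,(768,576)))
```

```text
[[362.2507 176.2101]]
0.9 [ 0.5919 -0.0914  0.135 ] [214.8958 114.3131]
1.0 [ 0.6055 -0.0964  0.135 ] [209.2409 131.9523]
1.1 [ 0.6196 -0.0999  0.135 ] [205.5064 149.6462]
1.2 [ 0.6339 -0.1021  0.135 ] [203.6523 167.1763]
1.3 [ 0.6484 -0.1028  0.135 ] [203.614 184.346]
1.4 [ 0.6628 -0.1021  0.135 ] [205.3073 200.9819]
peg w0 [ 0.6386 -0.1004] 19.6833 [-0.2003  0.5456  0.1193  1.1464  0.0006 -0.202 ]
```

View pics/w4.png

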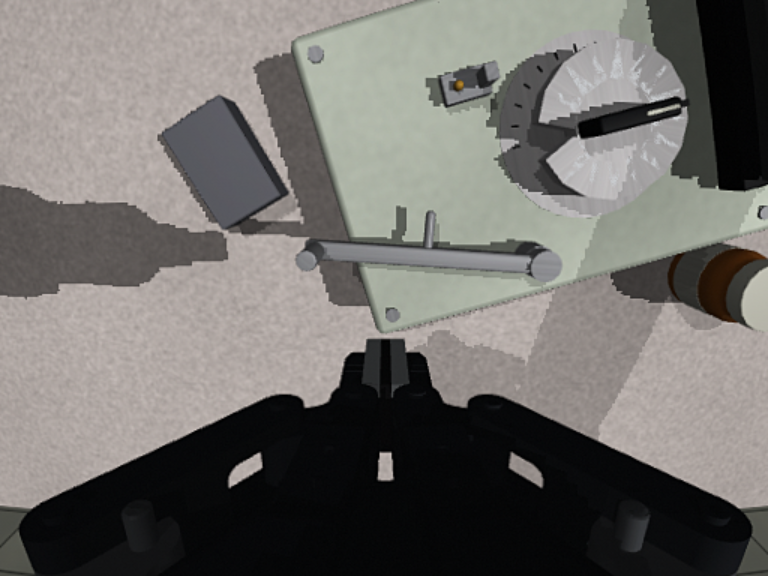

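```bash
cat > push.py <<'E'
from h import *
np.set_printoptions(precision=3,suppress=True)
Y=.272;H=np.array([.6482,.0422]);Z=.113
def pose(a,d=.017):
    th=Y+a;u=np.array([-np.sin(th),np.cos(th)]);peg=H-.145*np.array([np.cos(th),np.sin(th)])
    return np.array([*(peg-d*u),Z]),down(Y+a),u
def force(u,b=0): return -np.array(bot.read_ft_force())[:2]@u-b
E
python3 - <<'E'
from push import *
p,q,u=pose(1.24,.032)
bot.move_pose(p+[0,0,.06],q);bot.move_linear(p,speed=.15)
b=np.array(bot.read_ft_force())[:2];f=lambda u:-(np.array(bot.read_ft_force())[:2]-b)@u
for a in np.arange(1.2,.29,-.13):
    p,q,u=pose(a); s=bot.move_linear(p,speed=.08,rotation=q,until_force=10)
    print(round(a,2),s,round(f(u),2))
    if s: raise SystemExit
pk=0;log=[]
while a>-.03:
    a-=.005;p,q,u=pose(a);s=bot.move_linear(p,speed=.02,rotation=q,until_force=8);F=f(u);log.append((round(a,3),round(F,1)));pk=max(pk,F)
    if s or F>13 or (pk>4 and F<pk-2.5) or bot.read_clock()>52: break
print(log,s,bot.read_clock())
E
```

```text
1.2 False -0.59
1.07 False 0.16
0.94 False 0.49
0.81 False -0.32
0.68 False -0.22
0.55 False 0.18
0.42 False 0.22
[(np.float64(0.415), np.float64(0.3)), (np.float64(0.41), np.float64(2.0)), (np.float64(0.405), np.float64(-0.2)), (np.float64(0.4), np.float64(0.8)), (np.float64(0.395), np.float64(0.4)), (np.float64(0.39), np.float64(-0.0)), (np.float64(0.385), np.float64(1.1)), (np.float64(0.38), np.float64(0.6)), (np.float64(0.375), np.float64(-0.0)), (np.float64(0.37), np.float64(0.7)), (np.float64(0.365), np.float64(0.4)), (np.float64(0.36), np.float64(0.6)), (np.float64(0.355), np.float64(0.6)), (np.float64(0.35), np.float64(1.0)), (np.float64(0.345), np.float64(0.2)), (np.float64(0.34), np.float64(0.7)), (np.float64(0.335), np.float64(0.5)), (np.float64(0.33), np.float64(1.1)), (np.float64(0.325), np.float64(0.9)), (np.float64(0.32), np.float64(0.5)), (np.float64(0.315), np.float64(0.5)), (np.float64(0.31), np.float64(1.2)), (np.float64(0.305), np.float64(-0.3)), (np.float64(0.3), np.float64(0.9)), (np.float64(0.295), np.float64(0.7)), (np.float64(0.29), np.float64(0.9)), (np.float64(0.285), np.float64(0.3)), (np.float64(0.28), np.float64(0.9)), (np.float64(0.275), np.float64(0.7)), (np.float64(0.27), np.float64(1.2)), (np.float64(0.265), np.float64(1.1)), (np.float64(0.26), np.float64(0.5)), (np.float64(0.255), np.float64(-0.3)), (np.float64(0.25), np.float64(0.8)), (np.float64(0.245), np.float64(0.9)), (np.float64(0.24), np.float64(0.5)), (np.float64(0.235), np.float64(1.3)), (np.float64(0.23), np.float64(1.9)), (np.float64(0.225), np.float64(3.8)), (np.float64(0.22), np.float64(4.3)), (np.float64(0.215), np.float64(4.5)), (np.float64(0.21), np.float64(0.2))] False 33.8083
```

Force rose to 4.5 N and then dropped to nothing at commanded angle 0.21, which fits the snap. I'll back off and check it stays put.

Run:
```python
from push import *
p,q,u=pose(.21,.035);bot.move_linear(p,speed=.06);bot.move_linear(p+[0,0,.09],speed=.15)
bot.move_pose([.62,.03,.22],down(np.pi/2+.27));bot.wait(.3);E=ext("wrist");im=bot.camera("wrist")
for a in (.0,.1,.15,.2,.25,.3,.8):
    g=pose(a,0)[0][:2];print(a,proj("wrist",[*g,.135],E)[0]*1.5)
print(bot.read_clock());cv2.imwrite("pics/w5.png",cv2.resize(im[:,:,::-1],(768,576),interpolation=cv2.INTER_CUBIC))
```

```text
0.0 [392.98   74.592]
0.1 [364.059  76.225]
0.15 [349.733  78.237]
0.2 [335.573  81.035]
0.25 [321.634  84.603]
0.3 [307.968  88.922]
0.8 [196.121 166.95 ]
36.45
```

View pics/w5.png

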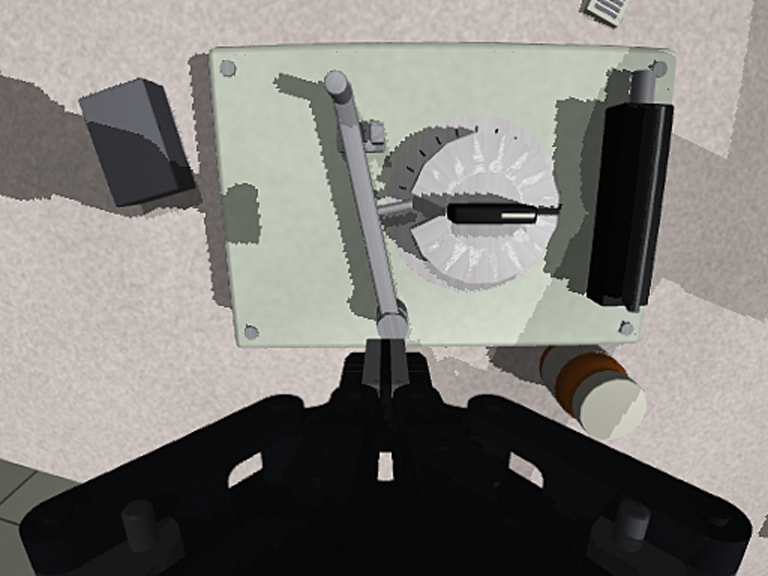

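```bash
python3 -c "
from cell import bot
print(bot.close_job())"
```

```text
the job is handed in; nothing more can be done
None
```

The job is handed in: the dial is on the zero mark to within what the pictures show, and the locking arm snapped into its catch at about 0.20 rad with its nose in the notch, where it stayed without the robot touching it. I never pushed it against its stop, and the jar, slide box and cassette were not touched.

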